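# Pack a hinged brass lid in the sliding-jaw vise and hold it clamped

## Robot

A 6-joint arm with a two-finger parallel gripper is mounted at the origin on the work surface; the furniture and walls round the work are solid. World frame = base frame: x ahead of the robot, y to its left, z up, the work surface at z = 0. Lengths are in m, angles in rad, forces in N, time in s.
With the tool pointing down it reaches from about 0.25 to 0.8 m from the base axis. Payload 3.9 kg.
Tool frame: the origin (TCP) lies on the centre line of the jaws, within the pads' length; the fingertips stand 11 mm ahead of it and the grasp point (between the pads) lies 8 mm behind it; z points along the fingers, y is the line along which they close (so a half turn about z gives the same grasp; the last joint's range is limited). The gripper opens to 85 mm and grips with 20 to 120 N. Pads are 22 mm wide; open, the fingers measure 114 mm over their backs; the gripper's body (76 mm by 85 mm) begins 54 mm behind the grasp point. The pads swing forward as they close: fully open they stand 13 mm farther back than shut.
Start: joints at [1.214, 0.26, -0.138, 1.173, 0, 1.571], TCP at [0.183, 0.492, 0.242] pointing down, gripper open.
Joint ranges: [-2.78, 2.78], [-0.83, 1.72], [-1.28, 1.37], [-1.9, 2.12], [-1.57, 1.48], [-3.14, 3.14]. Speed limits (rad/s): [2.57, 2.57, 3.14, 3.14, 3.14, 3.14].

## Interface

Orientations are given as a unit quaternion [w, x, y, z].
In Python, from bench import manip, cams gives the robot as it stands. The module is installed in compiled form; this text tells all that it offers.
- The arm moves only by the tool move_arm, never from a script. Its arguments are lists of equal length, an entry for each row: "translation": the shift along the tool's x, y, z in m, a list of three; "delta_rot": the turn, a rotation vector about the tool's x, y, z in degrees, a list of three. In form: {"translation": [[x, y, z], ...], "delta_rot": [[rx, ry, rz], ...]}. A call has 1 to 12 rows; each row shifts and turns the commanded pose from where the row before left it, along the tool's axes as they then stand; what a row does not reach is not made up. A row lasts 1/8 s, in which the tool goes at most 62.5 mm and 10.7 degrees, less where a joint would pass 70% of its speed; a pose out of reach is approached as far as the arm can. A call is refused whole if a number of a shift passes 0.0625 or a number of a turn 10.7, either way. A call with a gripper value outside its range is refused whole. "gripper" is the closure, from 0 (fully open) to 1 (shut), set as the call begins (left out, the last holds). The fingers move at their own pace and stop on an object; "newtons" is the grip in N (left out, the last holds). Time passes only in rows, so rows that do not move let the fingers close. It gives the time, the measured TCP pose, the force, the opening and the grip force at its end, in the units of the state.
- manip.state(): the state, without advancing time (a new reading comes with each control period).
- cams.read_camera(name): name is "side" or "top" or "wrist"; returns a dict with "img" (384x512x3 uint8, red, green, blue), "range_z" (384x512 float32, m along the optical axis (not along the pixel's ray), 0 where there is no reading), "mtx" (3x3 intrinsics, pixels), "D" ([k1, k2, p1, p2, k3] as OpenCV has them; the pictures are not rectified), "pose" (4x4, takes a point from camera to world coordinates). Camera axes: x right, y down, z forward; pixel columns grow to the right and rows downward; lengths in m; the calibration is good to about 2 mm. A picture is of the moment at which its call begins.
- manip.job_done(): hands the job in; it is judged then, once.
The state is a dict: "clock": time; "joint_positions": joint angles; "qvel": joint speeds; "joint_torque": joint torques, N m; "eef_pos": TCP position; "ee_rot": TCP orientation; "contact_force": force on the tool from outside, world axes, zero at the start; "moment": the same for the moment, N m; "grip_width": opening from 0.0 (shut) to 1.0 (fully open); "finger_force": force on a finger pad.
Only numpy, scipy, OpenCV 4.12 (cv2) and the standard library are available. Lean on these libraries where they do the work, as an engineer would, in place of code of your own. Each camera call takes 0.05 s, during which the arm holds its last target. There are 200 camera calls.

## Task

Clamp the brass lid for stone setting without crushing its hinge knuckles: slide the lid flush to the vise's fixed jaw and stand the steel parallel that is thicker than the knuckles yet fits the gap on the bed, against the plain edge between the knuckles. Push the sliding jaw up by its post so that it bears only on the parallel, never on the lid. Finish still gripping the post and pushing firmly (about 10 N) so that I can tighten the lock screws; do not let go.

Things in the scene. Friction and masses are not known exactly. Their poses are not given: they have to be found in the camera images.
- vise: two-rod sliding-jaw vise, fixed to the bench: aluminium base plate 200 x 172 x 14 mm. Origin on the bench, z up; +x runs along the rods from sliding to fixed jaw, away from the robot; y across. Base spans x -120 to +80 mm. The bed (base top, carries lid and parallel) is 14 mm above the origin. Guide rods, 8 mm thick, at y = -78 and +78 mm. Lock screws stick out sideways from the sliding jaw.
- fixed_jaw: fixed jaw at the far end of the vise, dark steel bar 22 x 172 x 15 mm with three cap screws on top. Origin: middle of the foot of its gripping face, on the bed, 55 mm ahead (+x) of the vise origin; axes as the vise
- sliding_jaw: dark steel jaw, 52 mm deep (x), 172 wide, 15 high (top 29 mm above the bench). Origin: middle of the foot of its gripping face, on the bed; axes as the vise. Slides only along vise x. Fully open, at its stop, the origin is 35 mm behind the vise origin, 90 mm from the fixed jaw; closes up to 25 mm; starts 0 to 3 mm closed. Drag about 2 N, no spring, does not lock itself
- jaw_post (a point): on the axis of the upright steel post that moves the sliding jaw, 18 mm above the jaw's top (47 mm above the bench), 37 mm behind its gripping face. Post 18 mm in diameter, with a foot flange of 26 mm (3 mm high, tapering to 5 mm); it rises 34 mm above the jaw's top. Grip it from above
- lid: brass plate 70 (x) x 130 (y) x 9 mm, 0.3 kg. Origin: centre of underside. Lies on the bed, axes within 2 degrees of the vise's, its straight +x edge 2 to 5 mm short of the fixed jaw (origin 35 mm from it when flush). Two knuckles stand 9 mm proud of the -x edge: y -65 to -19 and +45 to +65 mm. Lid flush, jaw open: gap 20 mm at the plain edge between them, 11 mm at the knuckles
- plain_edge (a point): middle of the 64 mm plain stretch of the lid's -x edge, at the underside: x = -35 mm, y = +13 mm in the lid's frame
- bezel (a point): foot of the empty round bezel cup on top of the lid, on its axis: 24 mm outer diameter, 14 mm high above the lid's top; x = +6 mm, y = 0, z = +9 mm in the lid's frame. Strong enough to grip or push, to shift the lid
- parallel_thin: steel parallel (packing bar) on edge on the bench, 6 mm thick (x) x 46 long (y) x 32 high. Too thin: the jaw would meet the knuckles first. Origin: centre of underside. The three parallels stand near each other to the right of the vise, in any order
- parallel_middle: steel parallel, 13 mm thick (x) x 46 long (y) x 32 high, 0.15 kg, on edge. The one that is thicker than the knuckles and fits the gap. Origin: centre of underside. In the vise it stands upright on the bed, its length along the vise's y, and rises 17 mm above the jaws
- parallel_thick: steel parallel, 22 mm thick (x) x 46 long (y) x 32 high, on edge. Too thick for the gap. Origin: centre of underside
There are look-alikes about, which are no part of the job. What is shaped like the parallel_middle but purple is not meant.

How it is judged:
By the outcome, as a careful person would: the job done as asked, in the order asked, and still so for the second after the job is handed in, while the arm keeps its last pose, push and grip.
It also fails if it takes over 72 s, if anything falls off the work surface, if the arm or the gripper's body presses on something with over 40 N, if the wrist force passes 120 N, or if a joint passes its speed limit or range.

## Working session

There is one attempt and no reset: what is moved stays moved. The work goes in short steps, Python scripts to look and compute and a tool call to move; the robot and the scene stay as the last step left them, time stands still between calls to the robot, and variables do not carry over. Pictures are saved under pics/ and viewed, at most 10 in all, crops included, and the job is handed in when it is done.

Besides the shell and the picture viewer there is one more tool, called after "Emit:" as name(argument=value, ...) on one line, values as JSON. move_arm: Moves the arm, as the interface text tells. Its arguments: {"type":"object","properties":{"translation":{"type":"array","items":{"type":"array","items":{"type":"number"}}},"delta_rot":{"type":"array","items":{"type":"array","items":{"type":"number"}}},"gripper":{"type":"number"},"newtons":{"type":"number"}},"required":["translation","delta_rot"]}

```bash
mkdir -p pics
cat > h.py <<'E'
import numpy as np, cv2
from bench import manip, cams
def cloud(c):
    h,w=c["range_z"].shape
    u,v=np.meshgrid(np.arange(w),np.arange(h))
    p=cv2.undistortPoints(np.stack([u,v],-1).reshape(-1,1,2).astype(float),c["mtx"],c["D"]).reshape(h,w,2)
    z=c["range_z"]
    P=np.dstack([p*z[...,None],z])
    return P@c["pose"][:3,:3].T+c["pose"][:3,3]
def save(n,im): cv2.imwrite("pics/"+n,cv2.cvtColor(im,cv2.COLOR_RGB2BGR))
E
python3 - <<'E'
from h import *
s=manip.state();print({k:np.round(v,3) for k,v in s.items()})
t=cams.read_camera("top");d=cams.read_camera("side")
np.savez("c0.npz",top=cloud(t),side=cloud(d),ti=t["img"],si=d["img"])
print(np.round(t["pose"],3),np.round(d["pose"],3))
save("a.png",t["img"]);save("b.png",d["img"])
E
```

```text
{'clock': np.float64(0.0), 'joint_positions': array([ 1.214,  0.261, -0.139,  1.173,  0.   ,  1.571]), 'qvel': array([-0.001, -0.001,  0.001,  0.   ,  0.001, -0.   ]), 'joint_torque': array([ 1.0000e-03, -4.0568e+01,  2.5392e+01,  1.9000e-02, -0.0000e+00,
        0.0000e+00]), 'eef_pos': array([0.183, 0.491, 0.241]), 'ee_rot': array([-0.   ,  0.177,  0.984, -0.001]), 'contact_force': array([ 0.3  , -0.954, -0.262]), 'moment': array([0.008, 0.011, 0.008]), 'finger_force': np.float64(0.0), 'grip_width': np.float64(1.002)}
[[-0.007 -0.995  0.096  0.392]
 [-1.     0.009  0.019 -0.149]
 [-0.02  -0.096 -0.995  0.906]
 [ 0.     0.     0.     1.   ]] [[-0.999 -0.045  0.025  0.44 ]
 [-0.049  0.657 -0.753  0.501]
 [ 0.017 -0.753 -0.658  0.598]
 [ 0.     0.     0.     1.   ]]
```

View pics/a.png

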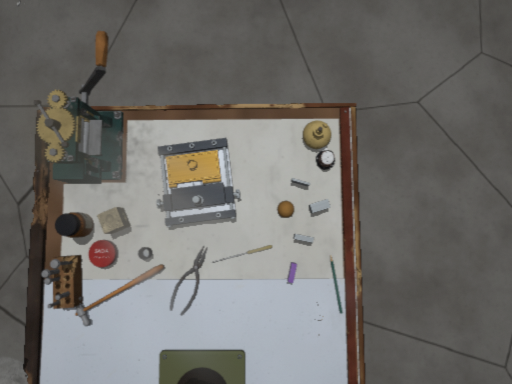

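View pics/b.png

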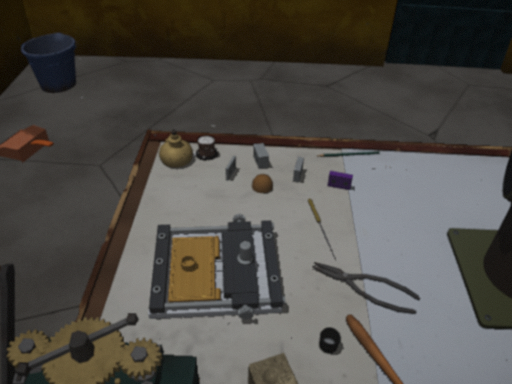

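The top view shows the vise at (197,182), with the lid at (193,168) and the post at (197,200). Candidates for the middle parallel are grey bars at (300,183), (318,207) and (303,239), plus a purple look-alike at (292,272). I'll measure the thicknesses.

Run:
```python
from h import *
f=np.load("c0.npz");T=f["top"];im=f["ti"]
def rect(m,P,name):
    p=P[m][:,:2].astype(np.float32)
    (c,s,a)=cv2.minAreaRect(p*1000)
    print(name,m.sum(),"c",np.round(c,1),"s",np.round(s,1),"a",round(a,1),"z",np.round(np.median(P[m][:,2])*1000,1))
def win(u0,u1,v0,v1):
    m=np.zeros(im.shape[:2],bool);m[v0:v1,u0:u1]=1;return m
z=T[...,2]
print("bench z",np.median(z[win(240,270,150,200)]))
for n,w in dict(A=(286,314,172,194),B=(304,332,196,218),C=(290,316,228,248),purple=(282,302,258,288)).items():
    m=win(*w)&(z>0.024)&(z<.045); rect(m,T,n)
hsv=cv2.cvtColor(im,cv2.COLOR_RGB2HSV)
w=win(155,240,135,230)
lid=w&(hsv[...,0]>12)&(hsv[...,0]<28)&(hsv[...,1]>130)
rect(lid&(z<.03)&(z>.015),T,"lid");rect(lid&(z>.032),T,"bezel")
rect(w&(z>.055)&(z<.075),T,"post")
dark=w&(hsv[...,2]<90)&(z>.022)&(z<.034)
n,l,st,ct=cv2.connectedComponentsWithStats(dark.astype(np.uint8))
for i in range(1,n):
    if st[i,4]>60: rect(l==i,T,"dark%d"%i)
big=[cv2.resize(im[150:290,150:340],None,fx=4,fy=4,interpolation=cv2.INTER_CUBIC)]
save("c.png",big[0][:600,:800])
S=f["side"];si=f["si"];zs=S[...,2]
def wins(u0,u1,v0,v1):
    m=np.zeros(si.shape[:2],bool);m[v0:v1,u0:u1]=1;return m
for n,w2 in dict(A=(222,242,152,184),B=(250,274,140,170),C=(290,308,152,184)).items():
    m=wins(*w2)&(zs>.026)&(zs<.042);rect(m,S,"side"+n)
m=wins(230,256,225,275)&(zs>.056)&(zs<.075);rect(m,S,"sidepost")
hs=cv2.cvtColor(si,cv2.COLOR_RGB2HSV)
lid=wins(150,260,220,320)&(hs[...,0]>12)&(hs[...,0]<28)&(hs[...,1]>130)
rect(lid&(zs<.03)&(zs>.018),S,"sidelid");rect(lid&(zs>.034),S,"sidebezel")
```

```text
bench z 0.0006440570345309649
A 56 c [ 505.6 -242.2] s [45.6  6.2] a 73.5 z 32.2
B 180 c [ 446.7 -286.9] s [21.6 46.2] a 16.2 z 32.1
C 107 c [ 369.4 -246.6] s [45.7 12.6] a 78.3 z 32.0
purple 114 c [ 288.2 -217.7] s [13.2 45.6] a 77.3 z 32.2
lid 1126 c [542.1  22.6] s [ 76.2 124.5] a 6.7 z 23.6
bezel 13 c [479.9 -63. ] s [245.3   6.6] a 46.1 z 37.9
post 46 c [462.4   6.8] s [14.4 15.5] a 0.3 z 62.7
dark1 433 c [596.2  18.8] s [ 21.1 158.1] a 6.7 z 29.4
dark6 639 c [475.9 -18.6] s [ 50.7 114.8] a 7.0 z 29.6
sideA 59 c [ 507.2 -239.3] s [49.2  6.2] a 74.4 z 30.6
sideB 168 c [ 448.3 -284.7] s [22.6 48.6] a 17.5 z 30.8
sideC 103 c [ 371.  -244.2] s [47.6 12.8] a 78.6 z 30.9
sidepost 94 c [463.9  10.4] s [16.5 16.8] a 74.8 z 61.6
sidelid 2730 c [542.7  25.9] s [ 76.3 128.1] a 6.7 z 21.9
sidebezel 68 c [502.6 258.3] s [ 20.8 500.6] a 12.2 z 36.2
```

View pics/c.png

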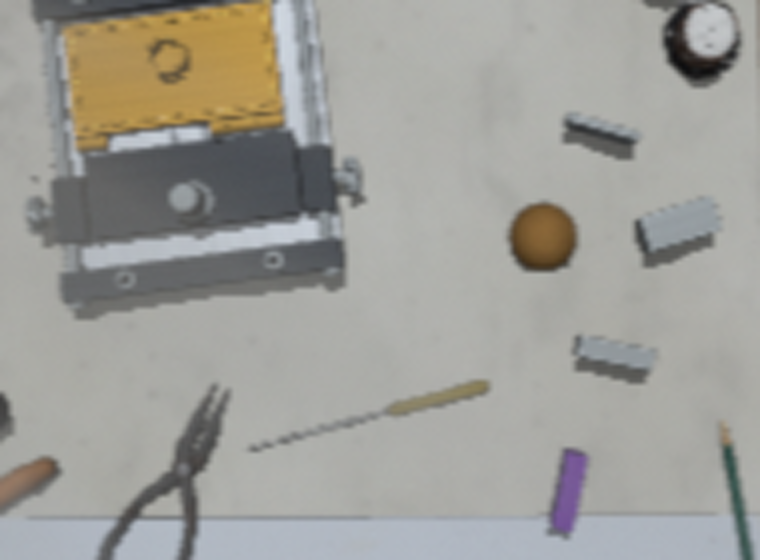

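The crop shows the grey bar at (615,358), top-view (303,239), which measures 12.6 x 45.7 mm, so that is parallel_middle. The bar at (600,133) is thin at 6.2 mm, (678,228) is thick at 21.6 mm, and (568,490) is the purple decoy. I'll move above the vise for a close look.

Emit:
move_arm(translation=[[0,0,0],[0,0,0],[0,0,0],[-0.027,-0.05,0],[-0.027,-0.05,0],[-0.027,-0.05,0],[-0.027,-0.05,0],[-0.027,-0.05,0],[-0.027,-0.05,0],[-0.027,-0.05,0],[-0.027,-0.05,0],[-0.02,-0.05,0]], delta_rot=[[0,0,-9.1],[0,0,-9.1],[0,0,-9.2],[0,0,0],[0,0,0],[0,0,0],[0,0,0],[0,0,0],[0,0,0],[0,0,0],[0,0,0],[0,0,0]])

```text
clock: 1.6
eef_pos: [0.4731, 0.0721, 0.242]
ee_rot: [-0.0, -0.06, 0.998, 0.0]
contact_force: [-0.2, 0.6, -0.6]
grip_width: 0.996
finger_force: 0.0
```

Emit:
move_arm(translation=[[0,0,0],[0,0,0]], delta_rot=[[0,0,0],[0,0,0]])

```text
clock: 1.85
eef_pos: [0.4715, 0.0738, 0.2419]
ee_rot: [-0.001, -0.06, 0.998, 0.0]
contact_force: [-0.0, 0.3, -0.3]
grip_width: 1.001
finger_force: 0.0
```

```bash
cat >> h.py <<'E'
def tool():
    from scipy.spatial.transform import Rotation as R
    s=manip.state();q=s["ee_rot"]
    return s,R.from_quat([q[1],q[2],q[3],q[0]]).as_matrix()
E
python3 - <<'E'
from h import *
s,R=tool();print(s["clock"],np.round(s["eef_pos"],4),np.round(s["joint_positions"],3),"yaw y",np.degrees(np.arctan2(R[1,1],R[0,1])),np.round(R[:,2],4),s["contact_force"])
c=cams.read_camera("wrist");np.savez("w1.npz",P=cloud(c),i=c["img"]);save("d.png",c["img"])
print(np.round(c["pose"],3))
E
```

```text
1.85 [0.4715 0.0738 0.2419] [ 1.550e-01  1.800e-01 -2.460e-01  1.147e+00  1.000e-03  3.400e-02] yaw y 96.91593854794966 [-1.5e-03  3.0e-04 -1.0e+00] [-0.04167739  0.34155959 -0.30438499]
[[-0.121  0.94   0.318  0.389]
 [ 0.993  0.114  0.041  0.064]
 [ 0.002  0.32  -0.947  0.375]
 [ 0.     0.     0.     1.   ]]
```

View pics/d.png

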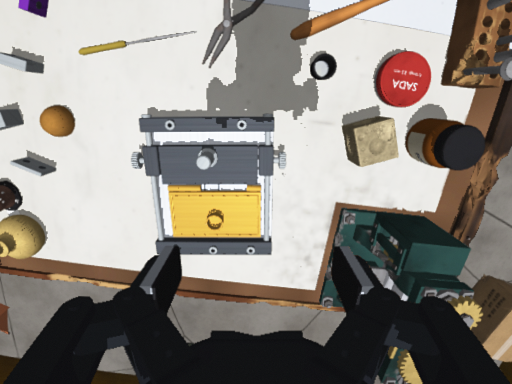

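The wrist view shows the lid at (215,215), the bezel at (215,218), the post at (206,160) and the jaws at y=165 and y=245. I'll measure these in 3D.

```bash
cat >> h.py <<'E'
def rect(m,P,name):
    p=P[m][:,:2].astype(np.float32)
    (c,s,a)=cv2.minAreaRect(p*1000)
    print(name,m.sum(),"c",np.round(c,1),"s",np.round(s,1),"a",round(a,1),"z",np.round(np.median(P[m][:,2])*1000,1))
def big(m):
    n,l,st,ct=cv2.connectedComponentsWithStats(m.astype(np.uint8))
    return l==1+np.argmax(st[1:,4])
def scene(c,yaw=6.9,org=(462,8)):
    """edges in vise-aligned frame: u along vise x, v along vise y, mm, from org"""
    P=cloud(c);im=c["img"];hsv=cv2.cvtColor(im,cv2.COLOR_RGB2HSV)
    z=P[...,2]*1000;near=np.hypot(P[...,0]-.52,P[...,1]-.015)<.13
    br=near&(hsv[...,0]>12)&(hsv[...,0]<30)&(hsv[...,1]>120)
    rect(big(br&(z<28)&(z>16)),P,"lid")
    m=big(br&(z>33)&(z<42));rect(m,P,"bezel")
    rect(big(near&(z>57)&(z<70)),P,"post")
    a=np.radians(yaw);d=P[...,:2]*1000-np.array(org)
    u=d[...,0]*np.cos(a)+d[...,1]*np.sin(a);v=-d[...,0]*np.sin(a)+d[...,1]*np.cos(a)
    return P,z,near,br,u,v
def edge(u,v,m,lo,hi,q):
    """fit of max/min u over bins of v"""
    o=[]
    for b in np.arange(lo,hi,4):
        k=m&(v>=b)&(v<b+4)
        if k.sum()>3:o.append((b+2,np.percentile(u[k],q)))
    o=np.array(o);med=np.median(o[:,1]);o=o[abs(o[:,1]-med)<3];f=np.polyfit(o[:,0],o[:,1],1)
    return "at v=0: %.1f slope %.2f deg (n=%d, med %.1f)"%(f[1],np.degrees(np.arctan(f[0])),len(o),med)
E
cat > m.py <<'E'
from h import *
c=cams.read_camera("wrist")
P,z,near,br,u,v=scene(c)
dk=near&~br&(z>25)&(z<33)
print("fixed face",edge(u,v,dk&(u>110),-65,60,2))
print("slide face",edge(u,v,dk&(u<60),-65,60,98))
l=br&(z>18)&(z<28)
print("lid +x edge",edge(u,v,l,-50,50,98.5))
print("lid plain edge",edge(u,v,l,-12,38,1.5))
print("lid v range",np.percentile(v[l],[.5,99.5]))
E
python3 m.py
```

```text
lid 4057 c [539.7  24. ] s [ 78.5 127.5] a 7.0 z 24.1
bezel 107 c [550.5  25.8] s [23.  23.4] a 49.2 z 37.4
post 181 c [460.9  10.4] s [16.6 17.1] a 50.2 z 63.7
fixed face at v=0: 123.4 slope 0.82 deg (n=32, med 123.7)
slide face at v=0: 35.0 slope -0.02 deg (n=32, med 34.9)
lid +x edge at v=0: 116.6 slope 1.05 deg (n=25, med 116.8)
lid plain edge at v=0: 49.4 slope 0.22 deg (n=13, med 49.4)
lid v range [-56.31238191  70.15465157]
```

Emit:
move_arm(translation=[[-0.024,-0.019,0],[-0.024,-0.019,0],[-0.0247,-0.0191,0],[0,0,0.04],[0,0,0.04],[0,0,0.04],[0,0,0.02],[0,0,0],[0,0,0]], delta_rot=[[0,0,0],[0,0,0],[0,0,0],[0,0,0],[0,0,0],[0,0,0],[0,0,0],[0,0,0],[0,0,0]], gripper=0.3, newtons=25)

```text
clock: 3.08
eef_pos: [0.5518, 0.0269, 0.1033]
ee_rot: [0.001, -0.061, 0.998, 0.0]
contact_force: [0.2, -0.3, 0.6]
grip_width: 0.7
finger_force: 0.0
```

Run:
```python
from h import *
s,R=tool();print(s["clock"],np.round(s["eef_pos"],4),s["grip_width"],s["contact_force"])
c=cams.read_camera("wrist");scene(c);save("e.png",c["img"])
```

```text
3.075 [0.5518 0.0269 0.1033] 0.6997945182255021 [ 0.15552943 -0.29453367  0.61188284]
lid 11909 c [539.9  23.8] s [ 78.6 129.1] a 6.6 z 24.1
bezel 295 c [550.3  25.4] s [23.4 22.8] a 50.7 z 37.6
post 676 c [461.2   9.6] s [16.8 17.2] a 7.0 z 63.9
```

View pics/e.png

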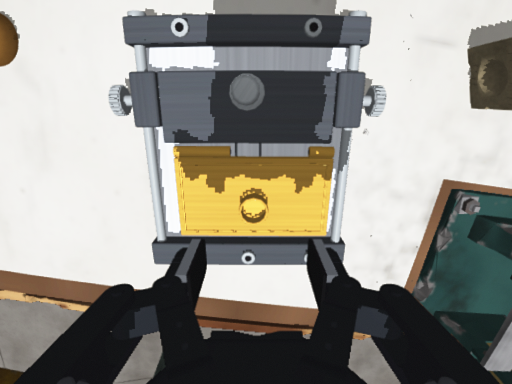

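The bezel at (254,207) is centred between the fingers. I'll descend and grip it lightly.

Emit:
move_arm(translation=[[0.0015,-0.0012,0.03],[0,0,0.03],[0,0,0.006],[0,0,0]], delta_rot=[[0,0,0],[0,0,0],[0,0,0],[0,0,0]])

```text
clock: 3.62
eef_pos: [0.5505, 0.0247, 0.0372]
ee_rot: [0.001, -0.061, 0.998, -0.0]
contact_force: [0.1, -0.8, 0.5]
grip_width: 0.699
finger_force: 0.0
```

Emit:
move_arm(translation=[[0,0,0],[0,0,0],[0,0,0],[0,0,0],[0,0,0],[0,0,0]], delta_rot=[[0,0,0],[0,0,0],[0,0,0],[0,0,0],[0,0,0],[0,0,0]], gripper=0.8, newtons=25)

```text
clock: 4.38
eef_pos: [0.5509, 0.0246, 0.0375]
ee_rot: [0.001, -0.061, 0.998, -0.0]
contact_force: [-0.7, -0.2, 5.8]
grip_width: 0.258
finger_force: 25.2
```

Emit:
move_arm(translation=[[0,0,-0.001],[-0.001,0,0],[-0.001,0,0],[-0.001,0,0],[0,0,0]], delta_rot=[[0,0,0],[0,0,0],[0,0,0],[0,0,0],[0,0,0]])

```text
clock: 5.0
eef_pos: [0.5523, 0.0249, 0.0376]
ee_rot: [-0.001, -0.061, 0.998, -0.0]
contact_force: [-2.2, 0.6, 4.8]
grip_width: 0.259
finger_force: 25.3
```

Emit:
move_arm(translation=[[-0.001,0,0],[0,0,0]], delta_rot=[[0,0,0],[0,0,0]])

```text
clock: 5.25
eef_pos: [0.5533, 0.025, 0.0376]
ee_rot: [-0.0, -0.061, 0.998, -0.0]
contact_force: [-3.0, 0.4, 5.8]
grip_width: 0.26
finger_force: 25.3
```

Emit:
move_arm(translation=[[-0.001,0,0],[0,0,0]], delta_rot=[[0,0,0],[0,0,0]])

```text
clock: 5.5
eef_pos: [0.5543, 0.0251, 0.0375]
ee_rot: [-0.001, -0.061, 0.998, -0.0]
contact_force: [-1.6, -1.0, 4.7]
grip_width: 0.259
finger_force: 25.3
```

Emit:
move_arm(translation=[[-0.001,0,0],[0,0,0]], delta_rot=[[0,0,0],[0,0,0]])

```text
clock: 5.75
eef_pos: [0.5552, 0.0253, 0.0376]
ee_rot: [-0.0, -0.061, 0.998, -0.0]
contact_force: [-2.5, 0.3, 5.9]
grip_width: 0.258
finger_force: 25.3
```

Emit:
move_arm(translation=[[-0.001,0,0],[0,0,0]], delta_rot=[[0,0,0],[0,0,0]])

```text
clock: 6.0
eef_pos: [0.5555, 0.0253, 0.0375]
ee_rot: [-0.001, -0.061, 0.998, -0.0]
contact_force: [-3.2, -0.8, 7.5]
grip_width: 0.257
finger_force: 25.4
```

Emit:
move_arm(translation=[[-0.001,0,0],[0,0,0]], delta_rot=[[0,0,0],[0,0,0]])

```text
clock: 6.25
eef_pos: [0.5555, 0.0253, 0.0375]
ee_rot: [-0.002, -0.061, 0.998, -0.0]
contact_force: [-6.0, -1.5, 9.5]
grip_width: 0.254
finger_force: 25.6
```

Emit:
move_arm(translation=[[-0.001,0,0],[0,0,0],[0,0,0]], delta_rot=[[0,0,0],[0,0,0],[0,0,0]])

```text
clock: 6.62
eef_pos: [0.5556, 0.0253, 0.0375]
ee_rot: [-0.003, -0.061, 0.998, -0.0]
contact_force: [-7.3, 0.1, 11.3]
grip_width: 0.258
finger_force: 25.8
```

Emit:
move_arm(translation=[[-0.001,0,0],[0,0,0]], delta_rot=[[0,0,0],[0,0,0]])

```text
clock: 6.88
eef_pos: [0.5556, 0.0253, 0.0375]
ee_rot: [-0.004, -0.061, 0.998, -0.0]
contact_force: [-9.2, -1.1, 13.2]
grip_width: 0.259
finger_force: 26.0
```

Emit:
move_arm(translation=[[0,0,0],[0,0,0],[0,0,-0.01],[0,0,-0.03],[0,0,-0.03],[0,0,0],[0,0,0]], delta_rot=[[0,0,0],[0,0,0],[0,0,0],[0,0,0],[0,0,0],[0,0,0],[0,0,0]], gripper=0.4)

```text
clock: 7.75
eef_pos: [0.5597, 0.0258, 0.1072]
ee_rot: [0.0, -0.061, 0.998, -0.0]
contact_force: [-0.7, -0.2, 0.2]
grip_width: 0.601
finger_force: 0.0
```

Run:
```python
exec(open("m.py").read())
s,R=tool();print(s["clock"],np.round(s["eef_pos"],4),s["contact_force"])
save("f.png",cv2.resize(c["img"][130:280,140:360],None,fx=3.6,fy=3.6)[:540,:792])
```

```text
lid 11805 c [544.8  24.6] s [ 78.8 132.1] a 7.0 z 24.2
bezel 292 c [555.   26.4] s [23.1 23.1] a 22.7 z 37.7
post 701 c [461.6   9.5] s [17.  17.5] a 8.4 z 63.9
fixed face at v=0: 123.6 slope 0.21 deg (n=32, med 123.6)
slide face at v=0: 34.8 slope 0.15 deg (n=32, med 34.6)
lid +x edge at v=0: 121.9 slope -0.01 deg (n=25, med 121.9)
lid plain edge at v=0: 54.1 slope 0.16 deg (n=13, med 54.1)
lid v range [-56.65150185  70.34945788]
7.8 [0.5592 0.0258 0.1066] [-0.07662677 -0.17847734 -0.11260399]
```

View pics/f.png

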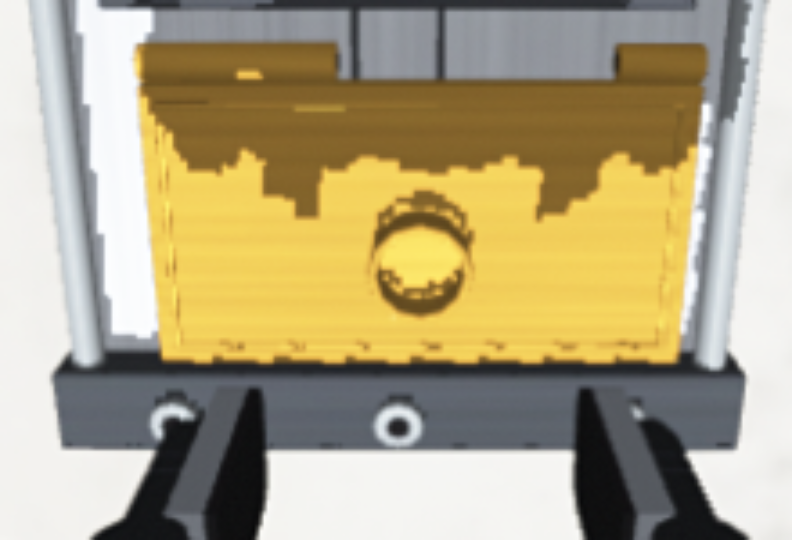

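The lid's straight edge sits at (420,362) against the fixed jaw, square to it and flush within noise. The clear gap is ahead of the plain edge at (470,45). Now to the middle parallel.

Emit:
move_arm(translation=[[0,0,-0.04],[0.031,-0.035,-0.01],[0.0316,-0.0353,0],[0.0316,-0.0353,0],[0.0316,-0.0353,0],[0.0316,-0.0353,0],[0.0316,-0.0353,0],[0.0316,-0.0353,0],[0,0,0],[0,0,0],[0,0,0]], delta_rot=[[0,0,0],[0,0,0],[0,0,0],[0,0,0],[0,0,0],[0,0,0],[0,0,0],[0,0,0],[0,0,9.2],[0,0,9.3],[0,0,0]], gripper=0.05)

```text
clock: 9.18
eef_pos: [0.3699, -0.2456, 0.1563]
ee_rot: [-0.001, 0.1, 0.995, 0.001]
contact_force: [0.0, 0.0, -0.7]
grip_width: 0.948
finger_force: 0.0
```

```bash
cat > p.py <<'E'
from h import *
s,R=tool();p=s["eef_pos"]
print(s["clock"],np.round(p,4),"yaw",np.degrees(np.arctan2(R[1,1],R[0,1])),R[:,2].round(4))
c=cams.read_camera("wrist");P=cloud(c);z=P[...,2]
hsv=cv2.cvtColor(c["img"],cv2.COLOR_RGB2HSV)
m=(np.hypot(P[...,0]-.370,P[...,1]+.245)<.04)&(z>.027)&(z<.037)
m=big(m);rect(m,P,"C");print("colour",c["img"][m].mean(0))
ctr=np.array(cv2.minAreaRect(P[m][:,:2].astype(np.float32)*1000)[0])/1000
print("tool shift",(R[:2,:2].T@(ctr-p[:2])).round(4))
save("g.png",c["img"])
E
python3 p.py
```

```text
9.175 [ 0.3699 -0.2456  0.1563] yaw 78.53758187848315 [-0.0018  0.0012 -1.    ]
C 602 c [ 367.8 -245. ] s [45.6 12.8] a 78.1 z 33.0
colour [185.75415282 192.54318937 196.99335548]
tool shift [0.0023 0.0002]
```

View pics/g.png

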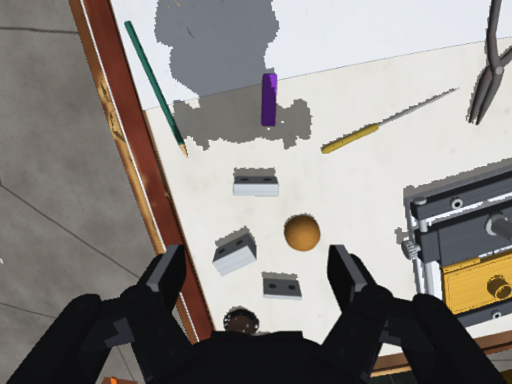

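The grey middle bar is at (256,184), measured 45.6 x 12.8 mm, and the fingers line up with it. Going down to grip it lengthwise, with the fingertips about 14 mm above its foot.

Emit:
move_arm(translation=[[0.0017,0.0002,0.04],[0,0,0.04],[0,0,0.03],[0,0,0.021],[0,0,0],[0,0,0]], delta_rot=[[0,0,0],[0,0,0],[0,0,0],[0,0,0],[0,0,0],[0,0,0]])

```text
clock: 9.98
eef_pos: [0.3695, -0.2455, 0.0267]
ee_rot: [0.0, 0.1, 0.995, -0.0]
contact_force: [-0.8, 0.5, -0.1]
grip_width: 0.951
finger_force: 0.0
```

Emit:
move_arm(translation=[[0,0,0],[0,0,0],[0,0,0],[0,0,0],[0,0,0],[0,0,0]], delta_rot=[[0,0,0],[0,0,0],[0,0,0],[0,0,0],[0,0,0],[0,0,0]], gripper=0.7, newtons=40)

```text
clock: 10.72
eef_pos: [0.3697, -0.2458, 0.0273]
ee_rot: [0.001, 0.101, 0.995, -0.0]
contact_force: [-1.0, -0.1, 4.9]
grip_width: 0.522
finger_force: 40.4
```

Emit:
move_arm(translation=[[0,0,-0.01],[0,0,-0.04],[0,0,-0.05],[0,0,-0.03],[-0.024,0.0373,0],[-0.024,0.0373,0],[-0.024,0.0373,0],[-0.024,0.0373,0],[-0.024,0.0373,0],[-0.024,0.0373,0],[-0.0235,0.037,0],[0,0,0]], delta_rot=[[0,0,0],[0,0,0],[0,0,-9.2],[0,0,-9.3],[0,0,0],[0,0,0],[0,0,0],[0,0,0],[0,0,0],[0,0,0],[0,0,0],[0,0,0]])

```text
clock: 12.22
eef_pos: [0.5051, 0.0362, 0.1567]
ee_rot: [0.001, -0.063, 0.998, 0.0]
contact_force: [-0.9, 0.1, -1.8]
grip_width: 0.523
finger_force: 41.8
```

```bash
cat > q.py <<'E'
from h import *
s,R=tool();p=s["eef_pos"]*1000
print(s["clock"],p.round(1),"yaw",np.degrees(np.arctan2(R[1,1],R[0,1])).round(2),R[:,2].round(4),"grip",s["grip_width"],s["finger_force"])
c=cams.read_camera("wrist");P=cloud(c)*1000;im=c["img"];hsv=cv2.cvtColor(im,cv2.COLOR_RGB2HSV)
t=(P-p)@R
m=(abs(t[...,0])<14)&(abs(t[...,1])<20)&(t[...,2]>-16)&(t[...,2]<35)&(im.max(2)>60)&(hsv[...,1]<90)
print(m.sum(),"t x pct",np.percentile(t[m][:,0],[2,50,98]).round(1),"z pct",np.percentile(t[m][:,2],[2,50,98]).round(1))
tp=m&(t[...,2]<np.percentile(t[m][:,2],5)+3);q=t[tp]
print("top face x",np.percentile(q[:,0],[2,98]).round(1),"z",np.median(q[:,2]).round(1))
fr=m&(t[...,2]>np.percentile(t[m][:,2],5)+6);q=t[fr]
if len(q)>10: A=np.c_[q[:,1:],np.ones(len(q))];print("front plane x=ay+bz+c",np.linalg.lstsq(A,q[:,0],rcond=None)[0].round(3))
E
python3 q.py; python3 m.py
```

```text
12.225 [505.1  36.2 156.7] yaw 97.2 [ 1.5e-03  6.0e-04 -1.0e+00] grip 0.5226267293531228 41.785733699798584
2825 t x pct [-3.7  7.4  8.4] z pct [-6.6 -4.6 23.3]
top face x [-4.   8.3] z -5.6
front plane x=ay+bz+c [1.000e-03 2.000e-03 7.827e+00]
lid 4827 c [544.9  24.9] s [ 79.3 128.6] a 6.7 z 24.1
bezel 1 c [543.3  24.6] s [0. 0.] a 0.0 z 33.1
post 343 c [460.9  10. ] s [16.8 17. ] a 51.8 z 63.8
fixed face at v=0: 140.6 slope -0.36 deg (n=19, med 140.4)
slide face at v=0: 34.5 slope 0.52 deg (n=32, med 34.5)
lid +x edge at v=0: 87.6 slope 0.29 deg (n=13, med 88.0)
lid plain edge at v=0: 53.7 slope 0.17 deg (n=13, med 53.8)
lid v range [-56.63300943  70.39881042]
```

Emit:
move_arm(translation=[[-0.0012,-0.0028,0.03],[0,0,0.03],[0,0,0.02],[0,0,0],[0,0,0]], delta_rot=[[0,0,0.3],[0,0,0],[0,0,0],[0,0,0],[0,0,0]])

```text
clock: 12.95
eef_pos: [0.5055, 0.0305, 0.0771]
ee_rot: [0.0, -0.058, 0.998, -0.0]
contact_force: [-0.1, -0.3, 0.4]
grip_width: 0.523
finger_force: 41.8
```

```bash
cat > r.py <<'E'
exec(open("q.py").read())
a=np.radians(6.9);d=P[...,:2]-np.array([462,8]);u=d[...,0]*np.cos(a)+d[...,1]*np.sin(a);v=-d[...,0]*np.sin(a)+d[...,1]*np.cos(a);z=P[...,2]
b=P[m&(t[...,2]<-1)][:,:2]-np.array([462,8]);b=b@np.array([[np.cos(a),-np.sin(a)],[np.sin(a),np.cos(a)]])
print("bar top u",np.percentile(b[:,0],[2,98]).round(1))
near=(u>-20)&(u<110)&(abs(v)<75)
br=near&(hsv[...,0]>12)&(hsv[...,0]<30)&(hsv[...,1]>120)
for lo,hi in((-40,-18),(-16,-5),(42,50),(55,68)):
    k=br&(v>lo)&(v<hi)&(z>12)&(z<28);j=near&~br&(v>lo)&(v<hi)&(z>26)&(z<32)&(u<60)
    print(lo,"lid min u",np.percentile(u[k],1.5).round(1) if k.sum() else None,"jaw max u",np.percentile(u[j],98).round(1) if j.sum() else None)
save(__import__("sys").argv[1],cv2.resize(im[100:340,110:400],None,fx=2.5,fy=2.5))
E
python3 r.py i.png
```

```text
12.95 [505.5  30.5  77.1] yaw 96.59 [ 8.e-04 -1.e-04 -1.e+00] grip 0.5227524113746548 41.75420165061951
2827 t x pct [-3.6  7.4  8.4] z pct [-6.6 -4.4 23.5]
top face x [-4.   8.2] z -5.6
front plane x=ay+bz+c [-0.00e+00  1.00e-03  7.84e+00]
bar top u [37.5 49.8]
-40 lid min u 45.0 jaw max u 34.6
-16 lid min u 45.1 jaw max u 34.8
42 lid min u 53.6 jaw max u 34.8
55 lid min u 44.9 jaw max u 34.9
```

View pics/i.png

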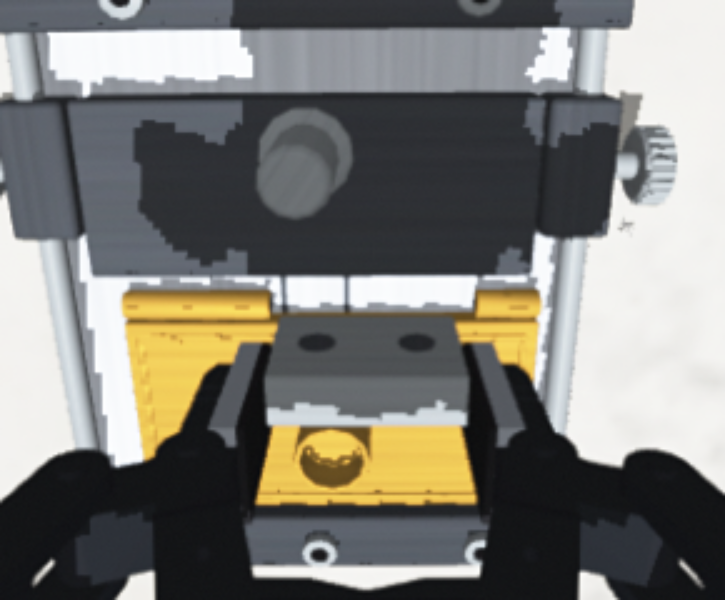

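The bar is in hand at (365,365) and upright. The gap below it runs from the jaw edge at y=275 to the lid edge at y=318. It needs +1.5 mm along the vise x and +2.8 mm along y.

Emit:
move_arm(translation=[[-0.0015,0.0028,0],[0,0,0.01],[0,0,0.01],[0,0,0.008],[0,0,0.005],[0,0,0]], delta_rot=[[0,0,-0.3],[0,0,0],[0,0,0],[0,0,0],[0,0,0],[0,0,0]])

```text
clock: 13.75
eef_pos: [0.506, 0.0341, 0.0427]
ee_rot: [-0.001, -0.061, 0.998, -0.0]
contact_force: [-0.2, 0.2, -2.3]
grip_width: 0.521
finger_force: 41.8
```

Emit:
move_arm(translation=[[0,0,0.0015],[0,0,0.0015],[0,0,0]], delta_rot=[[0,0,0],[0,0,0],[0,0,0]])

```text
clock: 14.12
eef_pos: [0.5069, 0.0341, 0.0413]
ee_rot: [0.001, -0.061, 0.998, 0.0]
contact_force: [-0.9, -0.3, 4.8]
grip_width: 0.526
finger_force: 42.4
```

```bash
python3 r.py j.png
```

```text
14.125 [506.9  34.1  41.3] yaw 96.95 [ 1.3e-03  1.0e-04 -1.0e+00] grip 0.5256585117873185 42.40996778011322
2653 t x pct [-3.7  7.3 11.8] z pct [-6.6 -4.8 17.7]
top face x [-3.9  8.3] z -5.6
front plane x=ay+bz+c [1.000e-03 2.800e-02 7.928e+00]
bar top u [39.4 51.6]
-40 lid min u 44.3 jaw max u 34.4
-16 lid min u 45.1 jaw max u 35.5
42 lid min u 69.4 jaw max u 35.8
55 lid min u 44.6 jaw max u 34.4
```

On the bed. I'll slide it gently to the lid edge.

Emit:
move_arm(translation=[[-0.001,0,-0.0003],[-0.0005,0,0],[0,0,0]], delta_rot=[[0,0,0],[0,0,0],[0,0,0]])

```text
clock: 14.55
eef_pos: [0.508, 0.0343, 0.0413]
ee_rot: [0.0, -0.061, 0.998, -0.0]
contact_force: [-2.2, -0.3, 8.2]
grip_width: 0.524
finger_force: 42.7
```

Emit:
move_arm(translation=[[-0.0007,0,0],[0,0,0]], delta_rot=[[0,0,0],[0,0,0]])

```text
clock: 14.8
eef_pos: [0.5081, 0.0343, 0.0413]
ee_rot: [-0.0, -0.061, 0.998, -0.0]
contact_force: [-4.1, -0.7, 9.5]
grip_width: 0.523
finger_force: 42.9
```

Emit:
move_arm(translation=[[-0.0007,0,0],[0,0,0]], delta_rot=[[0,0,0],[0,0,0]])

```text
clock: 15.05
eef_pos: [0.5081, 0.0343, 0.0413]
ee_rot: [-0.001, -0.061, 0.998, -0.0]
contact_force: [-5.0, -0.7, 10.5]
grip_width: 0.525
finger_force: 43.1
```

Emit:
move_arm(translation=[[0.001,0,-0.001],[0,0,0]], delta_rot=[[0,0,0],[0,0,0]])

```text
clock: 15.3
eef_pos: [0.508, 0.0343, 0.0414]
ee_rot: [-0.0, -0.061, 0.998, -0.0]
contact_force: [-1.9, -0.2, 0.5]
grip_width: 0.524
finger_force: 42.1
```

Emit:
move_arm(translation=[[0,0,0],[0,0,0],[0,0,0],[0,0,-0.01],[0,0,-0.03],[0,0,-0.04],[0.025,-0.01,0],[0.0244,-0.0087,0],[0,0,0],[0,0,0]], delta_rot=[[0,0,0],[0,0,0],[0,0,0],[0,0,0],[0,0,0],[0,0,0],[0,0,0],[0,0,0],[0,0,0],[0,0,0]], gripper=0.28)

```text
clock: 16.55
eef_pos: [0.4627, 0.0099, 0.1222]
ee_rot: [0.001, -0.061, 0.998, 0.0]
contact_force: [1.0, -0.1, -0.2]
grip_width: 0.72
finger_force: 0.0
```

```bash
cat > t.py <<'E'
exec(open("m.py").read())
s,R=tool();print(s["clock"],np.round(s["eef_pos"],4),s["contact_force"],s["grip_width"])
hsv=cv2.cvtColor(c["img"],cv2.COLOR_RGB2HSV)
b=near&(z>40)&(z<52)&(u>30)&(u<65)&(abs(v-20)<35)
rect(big(b),P,"bar top");b=big(b);print("bar u",np.percentile(u[b],[2,98]),"v",np.percentile(v[b],[1,99]))
for lo,hi in((-40,-18),(55,68)):
    k=l&(v>lo)&(v<hi);print("knuckle",np.percentile(u[k],1.5))
save(__import__("sys").argv[1],cv2.resize(c["img"][100:340,110:400],None,fx=2.5,fy=2.5))
E
python3 t.py k.png
```

```text
lid 5402 c [544.7  24.2] s [ 80.4 128. ] a 7.0 z 24.0
bezel 246 c [554.6  26.6] s [23.2 24.1] a 83.3 z 37.0
post 410 c [460.9   9.9] s [17.2 17.4] a 31.6 z 63.9
fixed face at v=0: 122.8 slope -0.05 deg (n=32, med 122.7)
slide face at v=0: 34.5 slope 0.46 deg (n=21, med 34.8)
lid +x edge at v=0: 122.0 slope 0.44 deg (n=25, med 122.0)
lid plain edge at v=0: 69.5 slope 0.00 deg (n=10, med 69.4)
lid v range [-55.94250473  65.78344754]
16.6 [0.463  0.01   0.1221] [ 0.61129055 -0.69208623  0.51868454] 0.716864757920472
bar top 777 c [505.3  35.1] s [13.5 45.3] a 6.9 z 46.7
bar u [40.03102383 52.53665043] v [-0.89471671 43.59113206]
knuckle 45.32792807482585
knuckle 84.19199042119702
```

View pics/k.png

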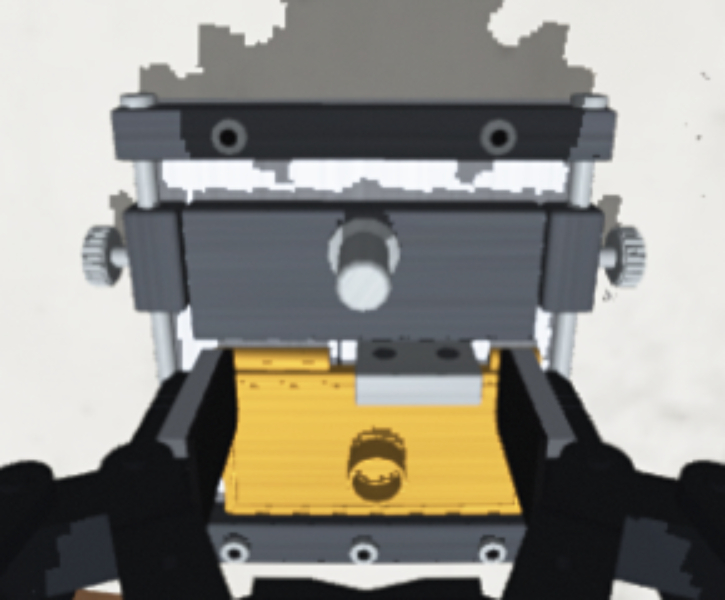

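The bar stands square at (420,372) against the plain edge, between the knuckles. The post is at (363,285). Descend onto the post and grip it.

Emit:
move_arm(translation=[[0.002,0,0.02],[0,0,0.03],[0,0,0.021],[0,0,0],[0,0,0]], delta_rot=[[0,0,0],[0,0,0],[0,0,0],[0,0,0],[0,0,0]])

```text
clock: 17.23
eef_pos: [0.4607, 0.0098, 0.0512]
ee_rot: [0.001, -0.061, 0.998, -0.0]
contact_force: [-0.1, 0.2, 0.6]
grip_width: 0.718
finger_force: 0.0
```

Emit:
move_arm(translation=[[0,0,0],[0,0,0],[0,0,0],[0,0,0],[0,0,0],[0,0,0]], delta_rot=[[0,0,0],[0,0,0],[0,0,0],[0,0,0],[0,0,0],[0,0,0]], gripper=1.0, newtons=70)

```text
clock: 17.98
eef_pos: [0.4605, 0.0086, 0.0515]
ee_rot: [0.001, -0.06, 0.998, -0.001]
contact_force: [-0.7, -2.9, 6.6]
grip_width: 0.183
finger_force: 68.5
```

Emit:
move_arm(translation=[[-0.001,0,-0.0005],[-0.001,0,0],[-0.001,0,0],[0,0,0]], delta_rot=[[0,0,0],[0,0,0],[0,0,0],[0,0,0]])

```text
clock: 18.48
eef_pos: [0.4628, 0.0089, 0.0515]
ee_rot: [0.0, -0.06, 0.998, -0.001]
contact_force: [-0.9, -6.0, 6.1]
grip_width: 0.181
finger_force: 68.5
```

Emit:
move_arm(translation=[[-0.001,0,0],[-0.0005,0,0],[0,0,0]], delta_rot=[[0,0,0],[0,0,0],[0,0,0]])

```text
clock: 18.85
eef_pos: [0.4643, 0.0091, 0.0516]
ee_rot: [0.0, -0.06, 0.998, -0.001]
contact_force: [-0.5, -5.2, 6.1]
grip_width: 0.182
finger_force: 68.5
```

Emit:
move_arm(translation=[[-0.001,0,0],[0,0,0]], delta_rot=[[0,0,0],[0,0,0]])

```text
clock: 19.1
eef_pos: [0.4646, 0.0091, 0.0515]
ee_rot: [-0.0, -0.06, 0.998, -0.001]
contact_force: [-2.6, -5.5, 8.1]
grip_width: 0.177
finger_force: 68.8
```

Emit:
move_arm(translation=[[-0.001,-0.001,-0.001],[-0.001,-0.001,-0.001],[0,0,0]], delta_rot=[[0,0,0],[0,0,0],[0,0,0]])

```text
clock: 19.48
eef_pos: [0.4646, 0.009, 0.0517]
ee_rot: [-0.003, -0.061, 0.998, 0.001]
contact_force: [-4.1, 0.8, -8.6]
grip_width: 0.181
finger_force: 68.8
```

Emit:
move_arm(translation=[[-0.001,0,0],[0,0,0]], delta_rot=[[0,0,0],[0,0,0]])

```text
clock: 19.73
eef_pos: [0.4646, 0.0091, 0.0517]
ee_rot: [-0.003, -0.061, 0.998, 0.001]
contact_force: [-6.5, 0.4, -7.7]
grip_width: 0.182
finger_force: 69.0
```

Emit:
move_arm(translation=[[-0.001,0,0.001],[-0.0008,0,0],[0,0,0],[0,0,0]], delta_rot=[[0,0,0],[0,0,0],[0,0,0],[0,0,0]])

```text
clock: 20.23
eef_pos: [0.4647, 0.0091, 0.0516]
ee_rot: [-0.005, -0.061, 0.998, 0.0]
contact_force: [-12.7, -0.2, 4.8]
grip_width: 0.183
finger_force: 70.6
```

Run:
```python
from h import *
import time
F=[manip.state()["contact_force"] for _ in range(3)];print(np.mean(F,0))
for n in("top","side"):
    c=cams.read_camera(n);save("l_%s.png"%n,c["img"])
    if n=="top": T=c["img"]
    else: S=c["img"]
s=manip.state();print(s["clock"],s["contact_force"],s["finger_force"])
w=cams.read_camera("wrist");save("lw.png",w["img"])
a=cv2.resize(S[205:325,140:290],(600,480),interpolation=cv2.INTER_CUBIC)
save("l.png",a)
```

```text
[-12.65054228  -0.16810458   4.80499704]
20.325 [-12.02160597  -0.20985902   7.12827058] 70.5541677569272
```

View pics/lw.png

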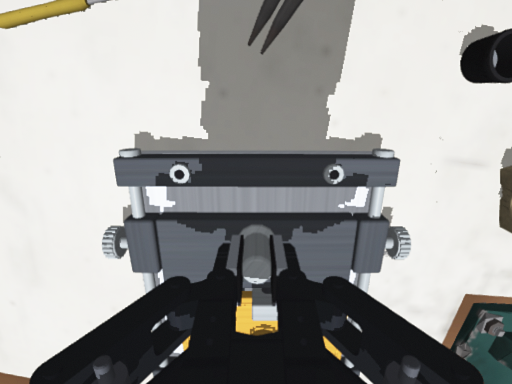

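The wrist view shows the post held between the pads at (258,255), with the parallel at (265,312) in front of the jaw. That was the last picture, so I'll do a final check by numbers.

Run:
```python
from h import *
f=np.load("c0.npz")
a=np.radians(6.9)
for n in("top","side"):
    c=cams.read_camera(n);P=cloud(c);im=c["img"];hsv=cv2.cvtColor(im,cv2.COLOR_RGB2HSV)
    d=P[...,:2]*1000-np.array([462,8]);u=d[...,0]*np.cos(a)+d[...,1]*np.sin(a);v=-d[...,0]*np.sin(a)+d[...,1]*np.cos(a);z=P[...,2]*1000
    br=(hsv[...,0]>12)&(hsv[...,0]<30)&(hsv[...,1]>120)&(u>20)&(u<140)&(abs(v)<80)&(z<28)&(z>12)
    dk=~br&(z>25)&(z<32)&(abs(v)<75)&(im.max(2)<100)
    b=~br&(z>42)&(z<49)&(u>34)&(u<62)&(abs(v-20)<30)
    print(n,"bar",b.sum(),np.percentile(u[b],[3,97]).round(1),np.percentile(v[b],[3,97]).round(1),np.median(z[b]).round(1))
    for lo,hi in((-50,-20),(50,64)):
        k=br&(v>lo)&(v<hi);j=dk&(v>lo)&(v<hi)&(u<60);g=dk&(v>lo)&(v<hi)&(u>100)
        print(lo,[len(x) and np.percentile(x,q).round(1) for x,q in((u[j],97),(u[k],2),(u[k],98),(u[g],3))])
s=manip.state();print(s["clock"],s["contact_force"].round(1))
```

```text
Traceback (most recent call last):
IndexError: index -1 is out of bounds for axis 0 with size 0
```

Run:
```python
from h import *
a=np.radians(6.9);c=cams.read_camera("side");P=cloud(c);im=c["img"];hsv=cv2.cvtColor(im,cv2.COLOR_RGB2HSV)
d=P[...,:2]*1000-np.array([462,8]);u=d[...,0]*np.cos(a)+d[...,1]*np.sin(a);v=-d[...,0]*np.sin(a)+d[...,1]*np.cos(a);z=P[...,2]*1000
br=(hsv[...,0]>12)&(hsv[...,0]<30)&(hsv[...,1]>120)&(u>20)&(u<140)&(abs(v)<80)&(z<28)&(z>10)
dk=~br&(z>24)&(z<32)&(abs(v)<80)&(im.max(2)<100)
b=~br&(z>39)&(z<50)&(u>34)&(u<62)&(abs(v-20)<30)
pc=lambda x,q: np.percentile(x,q).round(1) if len(x)>3 else None
print("bar",b.sum(),pc(u[b],[3,97]),pc(v[b],[3,97]),pc(z[b],50))
for lo,hi in((-55,-25),(-25,40),(48,70)):
    w=(v>lo)&(v<hi);k=br&w
    print(lo,"jaw,lid min,lid max,fixed",pc(u[dk&w&(u<60)],97),pc(u[k],2),pc(u[k],98),pc(u[dk&w&(u>100)],3))
s=manip.state();print(s["clock"],s["contact_force"].round(1))
```

```text
bar 202 [44.2 55.3] [ 0.3 44.7] 44.8
-55 jaw,lid min,lid max,fixed 40.6 50.4 124.6 125.8
-25 jaw,lid min,lid max,fixed 41.5 59.2 124.6 107.6
48 jaw,lid min,lid max,fixed 39.8 50.5 124.3 125.9
20.475 [-12.5   0.8   5.6]
```

```bash
python3 -c "
from bench import manip;print(manip.job_done())"
```

```text
the job is handed in; nothing more can be done
None
```

I handed the job in with the lid flush to the fixed jaw, the 13 mm parallel upright against the plain edge between the knuckles, and the sliding jaw bearing on it; the arm still grips the post and pushes at about 12 N (about 10 N after jaw drag), and I checked the knuckle clearance only by camera numbers at the end.

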